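Hang the dipper on the drip stand by its snap hook

ROBOT

A 7-joint arm with a two-finger parallel gripper is mounted at the origin on a cart in front of the work surface, level with it; the furniture and walls round the work are solid. World frame = base frame: x ahead of the robot, y to its left, z up, the work surface at z = 0. Lengths are in m, angles in rad, forces in N, time in s.
With the tool pointing down it reaches from about 0.425 to 0.925 m from the base axis. Payload 6.8 kg.
Tool frame: the origin (TCP) lies midway between the tips of the shut fingers; the grasp point (between the pads) lies 19 mm behind it; z points along the fingers, y is the line along which they close (so a half turn about z gives the same grasp; the last joint's range is limited). The gripper opens to 85 mm and grips with 20 to 120 N. Pads are 22 mm wide; open, the fingers measure 114 mm over their backs; the gripper's body (76 mm by 85 mm) begins 54 mm behind the grasp point. The pads swing forward as they close: fully open they stand 13 mm farther back than shut.
Start: joints at [1.088, 0.477, 0.022, 1.555, -0.011, 1.109, -0.083], TCP at [0.247, -0.628, 0.231] pointing down, gripper open.
Joint ranges: [-2.96, 2.96], [-0.34, 2.1], [-1.41, 1.46], [0.24, 2.44], [-1.37, 4.51], [0.17, 1.92], [-2.96, 2.96]. Speed limits (rad/s): [2.39, 2.39, 3.14, 3.14, 3.14, 3.14, 3.14].

INTERFACE

Orientations are given as a unit quaternion [w, x, y, z].
In Python, from station import bot, eyes, ticket gives the robot as it stands.
- The arm moves only by the shell command python3 -m crank 'ROWS' [FORCE]. ROWS is text: rows parted by semicolons, each of 7 numbers parted by spaces: the shift along the tool's x, y, z in units of 0.5 m (1.0 is 0.5 m), then the turn, a rotation vector about the tool's x, y, z in units of 180 degrees (1.0 is 180 degrees), then the closure, from 0 (fully open) to 1 (shut). A call has 1 to 20 rows; each row is the pose to reach, as a shift and turn from the pose commanded when the call began, along the tool's axes at that moment, turning the shorter way round; what a row does not reach only later rows make up. A row lasts 1/10 s, in which the tool goes at most 50 mm and 8.59 degrees, less where a joint would pass 70% of its speed; a pose out of reach is approached as far as the arm can. A call with a number of a shift or a turn outside -1 to 1 is refused whole. A call with a gripper value outside its range is refused whole. The fingers move at their own pace and stop on an object; FORCE is the grip in N (left out, the last holds). Time passes only in rows, so rows that repeat a pose let the fingers close. It gives the time, the measured TCP pose, the force, the opening and the grip force at its end, in the units of the state.
- bot.get_obs(): the state, without advancing time (a new reading comes with each control period).
- eyes.read_camera(name): name is "side" or "top"; returns a dict with "image" (400x640x3 uint8, red, green, blue), "K" (3x3 intrinsics, pixels), "R" (3x3) and "t" (3): a world point X has camera coordinates R X + t. Camera axes: x right, y down, z forward; pixel columns grow to the right and rows downward; lengths in m; the calibration is good to about 2 mm. A picture is of the moment at which its call begins. There is no depth.
- ticket.hand_in(): hands the job in; it is judged then, once.
The state is a dict: "t": time; "q": joint angles; "joint_vel": joint speeds; "joint_torque": joint torques, N m; "eef_pos": TCP position; "tool_rot": TCP orientation; "contact_force": force on the tool from outside, world axes, zero at the start; "torque": the same for the moment, N m; "gripper_width": opening from 0.0 (shut) to 1.0 (fully open); "grasp_force": force on a finger pad.
Only numpy, scipy, OpenCV 4.12 (cv2) and the standard library are available. Lean on these libraries where they do the work, as an engineer would, in place of code of your own. Each camera call takes 0.05 s, during which the arm holds its last target. There are 200 camera calls.

TASK

Hang the steel dipper up to drip: press the sprung gate of its hook against the front bar of the drip stand's eye until the bar has slipped inside the hook and the gate has sprung shut behind it, then let the dipper hang freely and still from that bar. The stand's arm was left pulled out by an unknown amount, so feel for the bar and press gently: the gate gives way at about 10 N, and the stand and its arm must never be loaded with more than 20 N. Leave the mug, the spice jar and the tin where they stand.

Things in the scene. Friction and masses are not known exactly. Their poses are not given: they have to be found in the camera images.
- dipper: Loose steel measuring dipper, 0.14 to 0.24 kg, standing upright on its cup (64 mm across, 50 mm high), 156 mm high in all. Origin: centre of the cup's underside, z up. A strap at the cup's -x side carries the black grip; a snap hook of 8 mm round bar, lying in the dipper's x-z plane, reaches from the grip forward (+x) over the cup. The hook's mouth and gate face +x.
- dipper_grip (a point): Centre of the dipper's black grip, where to hold it: 17 mm along x, 14 mm across y (pinch along y, from above), 56 mm high. At (-38.5, 0, 125) mm in the dipper's frame; axes as the dipper's.
- hook_seat (a point): Inside the hook, under its crown: where the bar's centre line lies when the dipper hangs. At (-3, 0, 143.5) mm in the dipper's frame, axes as the dipper's. The inside of the hook's back is 18 mm to -x of it, the pivot of the gate 13 mm to +x and 36 mm down; the underside of the nose above the gate is 5 mm below the seat's height.
- gate_face (a point): Middle of the place on the outer (+x) face of the shut gate where the bar should press, 12 mm below the height of the hook's seat and 19 mm to +x of it. From 3 mm higher to 4 mm lower also works; higher the bar meets the hook's rigid nose. Fixed to the dipper (does not swing with the gate); axes as the dipper's.
- gate (a joint): The hook's sprung gate (6 mm bar, 30 mm long), hinged at its lower end: 0 = shut against the nose, grows to 1.15 rad as it is pressed inward. Its spring takes some 2.5 N at the tip at first, 8 N at 0.9 rad. The bar has pushed it aside after some 27 to 31 mm from first touch (the hook's back comes at 34 mm); it snaps shut once its tip is clear below the bar, at the latest when the hook is lowered 10 mm.
- drip_stand: Steel drip stand, fixed to the counter: round foot (116 mm across, 14 mm high), 13 mm post at its centre, and a level telescopic arm pointing along the stand's -x (towards the robot) that ends in a closed, level, D-shaped eye. Origin: centre of the foot's underside, z up. Nothing on it is higher than 205 mm.
- post_top (a point): Where the post's axis meets the arm's, 190 mm above the counter; axes as the stand's. The eye is of 8 mm round bar, 60 mm wide outside. Its front bar runs along y, straight for 32 mm, at this height, its centre line 75 to 125 mm to -x of this point: the arm, clamped, was left pulled out by an amount that is not measured. The hole behind the bar is 38 mm deep.
- coffee_mug: White mug, 92 mm across, 127 mm with its handle, 95 mm high; origin at the centre of its underside. A bystander.
- spice_jar: Glass spice jar with a screw cap, 45 mm across, 106 mm high; origin at the centre of its underside. A bystander.
- bean_tin: Low food tin, 75 mm across, 58 mm high; origin at the centre of its underside. A bystander.
Things that resemble listed ones, but are neither listed nor needed, are in the scene too. Leave any turquoise look-alike of the dipper alone.

How it is judged:
By the outcome, as a careful person would: the job done as asked, in the order asked, and still so for the second after the job is handed in, with the robot touching nothing.
It also fails if it takes over 45 s, if anything falls off the work surface, if the arm or the gripper's body presses on something with over 40 N, if the wrist force passes 120 N, or if a joint passes its speed limit or range.

## Working session

There is one attempt and no reset: what is moved stays moved. The work goes in short steps, Python scripts to look and compute and a shell command to move; the robot and the scene stay as the last step left them, time stands still between calls to the robot, and variables do not carry over. Pictures are saved under pics/ and viewed, at most 13 in all, crops included, and the job is handed in when it is done.

```bash
mkdir -p pics; ls
python3 - <<'E'
from station import bot,eyes
import cv2,numpy as np
for n in("side","top"):
    c=eyes.read_camera(n); cv2.imwrite(f"pics/{n}0.png",c["image"][:,:,::-1]); np.savez(f"pics/{n}0.npz",**c)
    print(n,c["K"].tolist(),c["R"].round(3).tolist(),c["t"].round(3).tolist())
o=bot.get_obs();print({k:np.round(v,3).tolist() for k,v in o.items()})
E
```

```text
pics
side [[462.0784186357125, 0.0, 315.05271598520414], [0.0, 462.0784186357125, 196.82067642778324], [0.0, 0.0, 1.0]] [[-0.716, 0.698, -0.013], [0.506, 0.507, -0.698], [-0.48, -0.507, -0.716]] [0.539, -0.093, 1.17]
top [[481.66581710607835, 0.0, 328.3993990762957], [0.0, 481.66581710607835, 204.13502553832038], [0.0, 0.0, 1.0]] [[-0.019, -1.0, -0.011], [-0.988, 0.021, -0.151], [0.151, 0.008, -0.989]] [-0.203, 0.572, 1.002]
{'t': 0.1, 'q': [1.088, 0.478, 0.022, 1.556, -0.012, 1.109, -0.083], 'joint_vel': [0.0, -0.003, -0.0, -0.002, 0.002, 0.001, -0.0], 'joint_torque': [0.003, -59.776, 1.613, -28.196, 0.013, 0.005, -0.0], 'eef_pos': [0.247, -0.628, 0.23], 'tool_rot': [-0.001, 0.982, 0.186, -0.0], 'contact_force': [1.894, -0.37, -0.416], 'torque': [0.044, 0.066, -0.014], 'grasp_force': 0.0, 'gripper_width': 0.997}
```

View pics/side0.png

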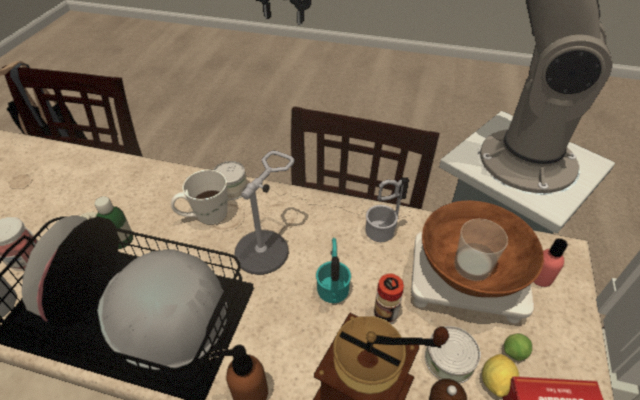

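View pics/top0.png

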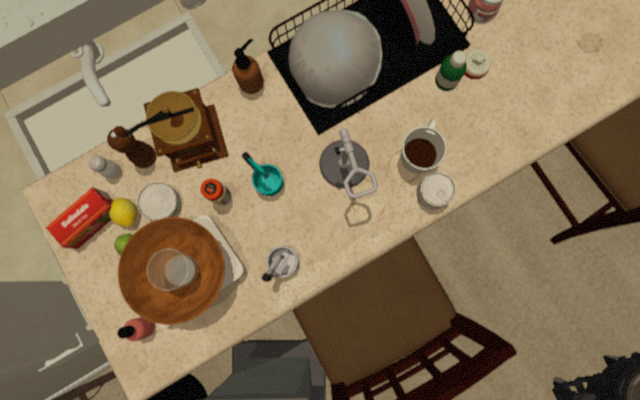

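Side view: the steel dipper's cup is near (382,222) with its grip near (401,190), and the stand's eye is near (278,162). Top view: the cup is at (283,262), the grip at (268,272), the stand's foot at (344,163) and the eye at (358,186). The turquoise look-alike is at (267,180). I'll enlarge both areas.

Run:
```python
import cv2,numpy as np
s=cv2.imread("pics/side0.png");t=cv2.imread("pics/top0.png")
def c(im,x,y,w,h,k):return cv2.resize(im[y:y+h,x:x+w],None,fx=k,fy=k,interpolation=cv2.INTER_CUBIC)
# 4 tiles 400x300
A=c(s,355,170,66,50*1,6);
tiles=[c(s,350,170,80,75,5)[:300,:400] if 0 else cv2.resize(s[170:245,340:440],(400,300),interpolation=2),cv2.resize(s[145:280,210:390][:135],(400,300),interpolation=2),
cv2.resize(t[235:295,240:320],(400,300),interpolation=2),cv2.resize(t[120:210,300:420],(400,300),interpolation=2)]
cv2.imwrite("pics/crops0.png",np.vstack([np.hstack(tiles[:2]),np.hstack(tiles[2:])]))
```

```text
(no output)
```

View pics/crops0.png

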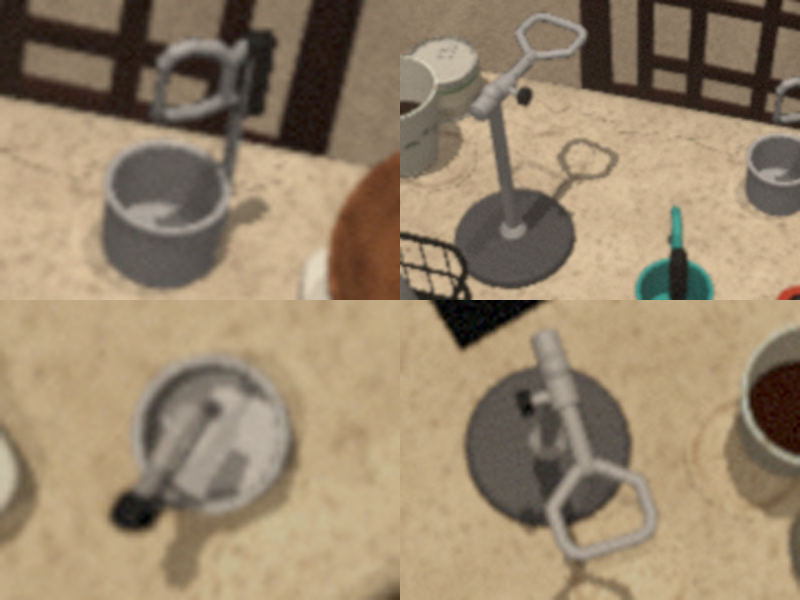

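The steel dipper's hook points up and to the right in the top view, and the stand's arm points down and slightly right. I'll fit both poses to the picked points, then overlay the result to check it.

```bash
cat > h.py <<'E'
import numpy as np,cv2
def proj(c,P):
    X=np.atleast_2d(P)@c["R"].T+c["t"];u=X@c["K"].T;return u[:,:2]/u[:,2:]
def place(p,L): # p=x,y,yaw
    c,s=np.cos(p[2]),np.sin(p[2]);L=np.atleast_2d(L);return L@np.array([[c,s,0],[-s,c,0],[0,0,1]])+[p[0],p[1],0]
E
python3 - <<'E'
from h import *
from scipy.optimize import least_squares
S=dict(np.load("pics/side0.npz"));T=dict(np.load("pics/top0.npz"))
t1=lambda x,y:(x/4+340,y/4+170)
t2=lambda x,y:((x-400)/2.2222+210,y/2.2222+145)
t3=lambda x,y:(x/5+240,(y-300)/5+235)
t4=lambda x,y:((x-400)/3.3333+300,(y-300)/3.3333+120)
d=[(S,(-38.5,0,153),t1(262,34)),(S,(0,0,50),t1(167,192)),(T,(-38.5,0,153),t3(135,510)),(T,(0,0,50),t3(214,432)),(T,(12,0,140),t3(212,408))]
f=lambda p:np.concatenate([(proj(c,place(p,np.array(l)/1e3))[0]-m) for c,l,m in d])
r=least_squares(f,[.5,0,-.6]);print("dipper",r.x,np.degrees(r.x[2]),r.fun.round(1));D=r.x
e=[(S,lambda q:(0,0,.007),t2(515,237)),(T,lambda q:(0,0,.007),t4(548,445)),(T,lambda q:(-q,.018,.19),t4(572,556)),(T,lambda q:(-q,-.018,.19),t4(639,543)),(T,lambda q:(-q+.05,0,.19),t4(585,463)),(S,lambda q:(-q+.05,0,.19),t2(526,60))]
g=lambda p:np.concatenate([(proj(c,place(p,np.array(l(p[3]))))[0]-m) for c,l,m in e])
r=least_squares(g,[.7,0,.3,.1]);print("stand",r.x,np.degrees(r.x[2]),r.fun.round(1));W=r.x
np.savez("fit.npz",D=D,W=W)
Lh=np.array([(-21,-0,110),(-25,0,150),(-3,0,151),(16,0,140),(10,0,107),(-21,0,110)])/1e3
gr=np.array([(x,y,z) for z in(97,153) for x,y in((-47,-7),(-30,-7),(-30,7),(-47,7),(-47,-7))])/1e3
a=np.linspace(0,6.29,40);ring=lambda R,z:np.c_[R*np.cos(a),R*np.sin(a),a*0+z]
q=W[3];eye=np.array([(-q,.016,.19),(-q,-.016,.19),(-q+.02,-.026,.19),(-q+.042,-.005,.19),(.03,0,.19),(0,0,.19),(0,0,.014),(0,0,.19),(-q+.042,.005,.19),(-q+.02,.026,.19),(-q,.016,.19)])
out=[]
for c,n,boxes in((S,"side",((340,170,80,60),(220,140,80,60))),(T,"top",((240,235,80,60),(310,130,120,90)))):
    im=cv2.imread(f"pics/{n}0.png")
    for x,y,w,hh in boxes:
        k=400/w;b=cv2.resize(im[y:y+hh,x:x+w],(400,300),interpolation=2)
        for p,L in((D,Lh),(D,gr),(D,ring(.032,.05)),(D,ring(.032,0)),(W,eye),(W,ring(.058,.0)),(W,ring(.058,.014))):
            u=(proj(c,place(p,L))-[x,y])*k;cv2.polylines(b,[u.astype(np.int32)],False,(0,0,255),1)
        out.append(b)
cv2.imwrite("pics/ov.png",np.vstack([np.hstack(out[:2]),np.hstack(out[2:])]))
E
```

```text
dipper [ 0.44475666 -0.11522291 -0.6109406 ] -35.004317889569684 [-0.8 -0.7 -0.8 -2.7 -1.6  0.2 -0.1  0.5 -1.1 -1.3]
stand [ 0.66675584 -0.25202474  0.2468193   0.1068358 ] 14.14170425595737 [-0.9 -1.5 -0.1 -0.6  0.9 -0.5 -0.5 -1.6 -0.9 -0.4  2.6 -1.8]
```

View pics/ov.png

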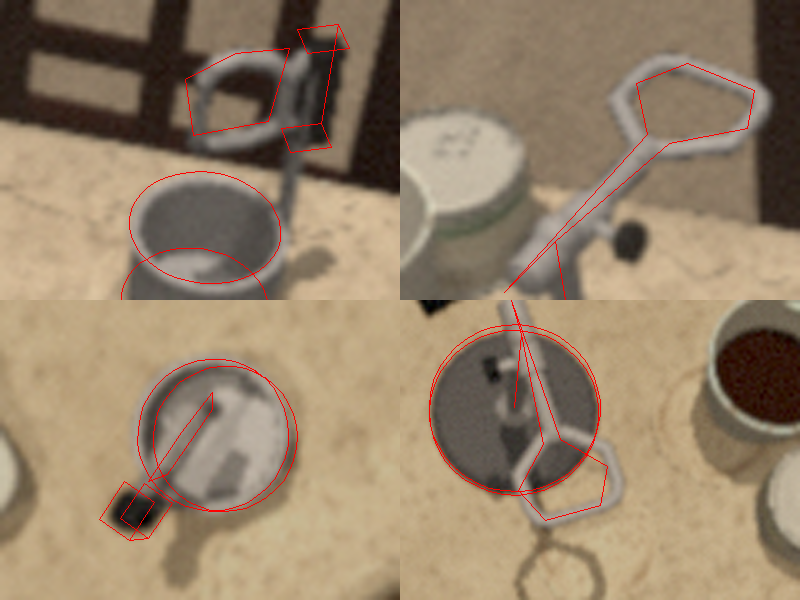

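The overlay agrees to about 2–3 mm. In the top view the eye sits about 1 px further right than drawn, so I'll use a stand yaw of about 15.5°. Next I'll write a helper that turns a goal pose into move units.

```bash
cat > go.py <<'E'
import sys,numpy as np
from scipy.spatial.transform import Rotation as R
from station import bot
# x y z yaw(deg of tool x): prints the row for a tool-down target
def row(x,y,z,yaw):
    o=bot.get_obs();w=o["tool_rot"];C=R.from_quat([*w[1:],w[0]])
    a=np.radians(yaw);G=R.from_matrix(np.array([[np.cos(a),np.sin(a),0],[np.sin(a),-np.cos(a),0],[0,0,-1]]))
    print(np.r_[C.inv().apply(np.array([x,y,z])-o["eef_pos"])/.5,(C.inv()*G).as_rotvec()/np.pi].round(4))
if __name__=="__main__":
    o=bot.get_obs();w=o["tool_rot"];X=R.from_quat([*w[1:],w[0]]).as_matrix()
    print("t",round(o["t"],2),"p",np.round(o["eef_pos"],4),"yaw",np.degrees(np.arctan2(X[1,0],X[0,0])).round(1),"F",np.round(o["contact_force"],1),"w",round(o["gripper_width"],3),"g",round(o["grasp_force"],1),"q",np.round(o["q"],2))
    for s in sys.argv[1:]: row(*map(float,s.split(",")))
E
python3 go.py .413,-.093,.30,-35 .413,-.093,.30,145
python3 - <<'E'
from h import *
S=dict(np.load("pics/side0.npz"));T=dict(np.load("pics/top0.npz"))
P=lambda c:c["K"]@np.c_[c["R"],c["t"]]
for s,t in(((295,110),(390,395)),((437,132),(390,395)),((437,132),(515,350)),((295,110),(515,350))):
    X=cv2.triangulatePoints(P(S),P(T),np.array(s,float),np.array(t,float));X=(X[:3]/X[3]).ravel();print(X.round(2),(proj(S,X)-s).round(),(proj(T,X)-t).round())
E
```

```text
t 0.1 p [ 0.2469 -0.6277  0.2304] yaw 21.5 F [ 1.9 -0.4 -0.4] w 0.997 g 0.0 q [ 1.09  0.48  0.02  1.56 -0.01  1.11 -0.08]
[ 7.005e-01 -8.737e-01 -1.378e-01 -5.000e-04  3.000e-04  3.138e-01]
[ 7.005e-01 -8.737e-01 -1.378e-01 -3.000e-04 -5.000e-04 -6.862e-01]
[ 0.28 -0.39  0.13] [[ 46. -12.]] [[ 35. -49.]]
[ 0.14 -0.27  0.04] [[-28.  -6.]] [[-29.  16.]]
[ 0.24 -0.37  0.19] [[-77. -56.]] [[-96.  24.]]
[ 0.24 -0.62 -0.03] [[-1. -0.]] [[-1.  1.]]
```

```bash
python3 -m crank '0 0 -0.1378 0 0 0 0.4; 0 0 -0.1378 0 0 0 0.4; 0.7005 -0.8737 -0.1378 0 0 0.3138 0.4;0.7005 -0.8737 -0.1378 0 0 0.3138 0.4;0.7005 -0.8737 -0.1378 0 0 0.3138 0.4;0.7005 -0.8737 -0.1378 0 0 0.3138 0.4;0.7005 -0.8737 -0.1378 0 0 0.3138 0.4;0.7005 -0.8737 -0.1378 0 0 0.3138 0.4;0.7005 -0.8737 -0.1378 0 0 0.3138 0.4;0.7005 -0.8737 -0.1378 0 0 0.3138 0.4;0.7005 -0.8737 -0.1378 0 0 0.3138 0.4;0.7005 -0.8737 -0.1378 0 0 0.3138 0.4;0.7005 -0.8737 -0.1378 0 0 0.3138 0.4;0.7005 -0.8737 -0.1378 0 0 0.3138 0.4;0.7005 -0.8737 -0.1378 0 0 0.3138 0.4;0.7005 -0.8737 -0.1378 0 0 0.3138 0.4;0.7005 -0.8737 -0.1378 0 0 0.3138 0.4' 70; python3 go.py .413,-.093,.17,-35 .413,-.093,.106,-35
```

```text
t: 1.8
eef_pos: [0.4126, -0.0947, 0.3]
tool_rot: [0.0, 0.953, -0.302, -0.0]
contact_force: [-0.8, -0.1, 0.0]
gripper_width: 0.6
grasp_force: 0.0
t 1.8 p [ 0.4126 -0.0947  0.3   ] yaw -35.1 F [-0.8 -0.1  0. ] w 0.6 g 0.0 q [ 0.36  0.   -0.28  2.01  0.    1.13 -2.1 ]
[-1.300e-03 -3.400e-03  2.599e-01  2.000e-04  1.000e-04 -7.000e-04]
[-1.200e-03 -3.500e-03  3.879e-01  2.000e-04  1.000e-04 -7.000e-04]
```

```bash
python3 -m crank '-0.001 -0.0034 0.26 0 0 0 0.4;-0.001 -0.0034 0.26 0 0 0 0.4;-0.001 -0.0034 0.26 0 0 0 0.4;-0.001 -0.0034 0.26 0 0 0 0.4;-0.001 -0.0034 0.26 0 0 0 0.4'
cat > shot.py <<'E'
import sys,cv2,numpy as np
from station import eyes
name=sys.argv[1];bx=[tuple(map(int,a.split(","))) for a in sys.argv[2:]]
o=[]
for n,(x,y,w,h) in zip(("side","top"),bx):
    c=eyes.read_camera(n);np.savez(f"pics/{name}_{n}.npz",**c);o.append(cv2.resize(c["image"][y:y+h,x:x+w,::-1],(400,300),interpolation=2))
cv2.imwrite(f"pics/{name}.png",np.hstack(o))
E
python3 shot.py a 330,140,120,90 220,215,120,90; python3 go.py .413,-.093,.106,-35
```

```text
t: 2.3
eef_pos: [0.4138, -0.0926, 0.1707]
tool_rot: [0.0, 0.953, -0.302, -0.0]
contact_force: [0.2, 0.2, -0.1]
gripper_width: 0.597
grasp_force: 0.0
t 2.4 p [ 0.4151 -0.0924  0.172 ] yaw -35.1 F [ 0.9 -1.3  0.1] w 0.599 g 0.0 q [ 0.34  0.16 -0.29  2.17  0.06  0.82 -2.17]
[-0.0032  0.0035  0.132  -0.0004 -0.0009 -0.0004]
```

View pics/a.png

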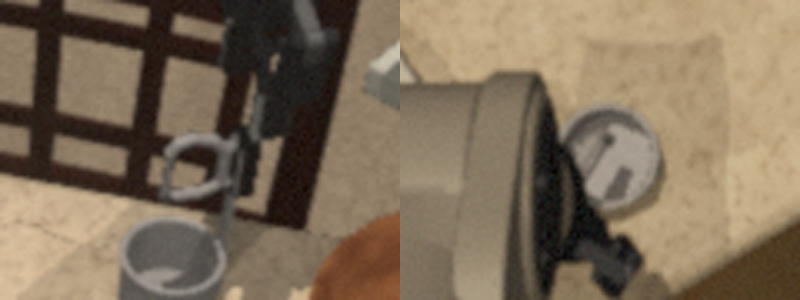

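The gripper is above the grip (side tile (248,165), gripper at (270,110)) and consistent with the fit. I'll descend and close.

```bash
python3 -m crank '0 0 0.04 0 0 0 0.4;0 0 0.08 0 0 0 0.4;0 0 0.128 0 0 0 0.4;0 0 0.128 0 0 0 0.4'; python3 go.py .413,-.093,.106,-35
```

```text
t: 2.8
eef_pos: [0.4133, -0.092, 0.1058]
tool_rot: [0.0, 0.954, -0.301, -0.001]
contact_force: [-0.4, -0.5, 0.9]
gripper_width: 0.606
grasp_force: 0.0
t 2.8 p [ 0.4133 -0.092   0.1058] yaw -35.0 F [-0.4 -0.5  0.9] w 0.606 g 0.0 q [ 0.32  0.27 -0.28  2.23  0.12  0.66 -2.23]
[ 0.0008  0.002  -0.0004  0.0003  0.0004 -0.0002]
```

```bash
python3 -m crank '0 0 0 0 0 0 0.7;0 0 0 0 0 0 0.9;0 0 0 0 0 0 1;0 0 0 0 0 0 1;0 0 0 0 0 0 1;0 0 0 0 0 0 1;0 0 0 0 0 0 1;0 0 0 0 0 0 1' 70; python3 go.py .413,-.093,.106,-35
```

```text
t: 3.6
eef_pos: [0.4151, -0.0918, 0.1078]
tool_rot: [-0.0, 0.954, -0.301, 0.002]
contact_force: [-1.4, 0.7, 8.0]
gripper_width: 0.148
grasp_force: 68.6
t 3.6 p [ 0.4151 -0.0918  0.1078] yaw -35.0 F [-1.4  0.7  8. ] w 0.148 g 68.6 q [ 0.32  0.27 -0.28  2.23  0.12  0.66 -2.23]
[-0.002   0.0044  0.0035 -0.0004 -0.0009 -0.0001]
```

Gripped: opening 12.6 mm at 69 N. Next I'll lift, swing to a point about 45 mm short of the expected touch, and look again.

```bash
python3 -m crank '0 0 -0.06 0 0 0 1;0 0 -0.12 0 0 0 1;0 0 -0.2 0 0 0 1;0 0 -0.28 0 0 0 1;0 0 -0.28 0 0 0 1;0 0 -0.28 0 0 0 1'; python3 go.py .4633,-.3087,.25,15.5
```

```text
t: 4.2
eef_pos: [0.414, -0.0919, 0.2471]
tool_rot: [0.0, 0.954, -0.301, 0.001]
contact_force: [-1.2, 0.5, -1.6]
gripper_width: 0.155
grasp_force: 68.4
t 4.2 p [ 0.414  -0.0919  0.2471] yaw -35.0 F [-1.2  0.5 -1.6] w 0.155 g 68.4 q [ 0.36  0.05 -0.3   2.08  0.02  1.   -2.13]
[ 3.297e-01  2.985e-01 -5.100e-03  1.000e-04 -8.000e-04 -2.807e-01]
```

```bash
python3 -m crank '0.08 0.07 0 0 0 -0.07 1;0.16 0.15 0 0 0 -0.14 1;0.25 0.22 0 0 0 -0.21 1;0.33 0.2985 0 0 0 -0.2807 1;0.33 0.2985 0 0 0 -0.2807 1;0.33 0.2985 0 0 0 -0.2807 1;0.33 0.2985 0 0 0 -0.2807 1;0.33 0.2985 0 0 0 -0.2807 1;0.33 0.2985 0 0 0 -0.2807 1;0.33 0.2985 0 0 0 -0.2807 1'; python3 go.py .4633,-.3087,.166,15.5
```

```text
t: 5.2
eef_pos: [0.4633, -0.3076, 0.2461]
tool_rot: [-0.0, 0.991, 0.135, -0.0]
contact_force: [0.8, -0.6, -1.8]
gripper_width: 0.155
grasp_force: 68.6
t 5.2 p [ 0.4633 -0.3076  0.2461] yaw 15.5 F [ 0.8 -0.6 -1.8] w 0.155 g 68.6 q [ 0.65  0.28 -0.21  1.81  0.07  1.06 -0.89]
[-5.000e-04  2.100e-03  1.603e-01 -1.000e-04  0.000e+00  0.000e+00]
```

```bash
python3 -m crank '0 0.002 0.06 0 0 0 1;0 0.002 0.12 0 0 0 1;0 0.002 0.1605 0 0 0 1;0 0.002 0.1605 0 0 0 1;0 0.002 0.1605 0 0 0 1'; python3 shot.py b 230,130,160,120 310,150,160,120; python3 go.py .4633,-.3087,.166,15.5
```

```text
t: 5.7
eef_pos: [0.4638, -0.3093, 0.1665]
tool_rot: [0.0, 0.991, 0.135, 0.0]
contact_force: [0.4, -0.8, -1.6]
gripper_width: 0.152
grasp_force: 68.5
t 5.8 p [ 0.4645 -0.3099  0.1676] yaw 15.5 F [ 1.4 -0.5 -1.3] w 0.151 g 68.5 q [ 0.64  0.37 -0.21  1.89  0.1   0.89 -0.91]
[-0.0017 -0.003   0.0031  0.0006 -0.0006  0.0001]
```

View pics/b.png

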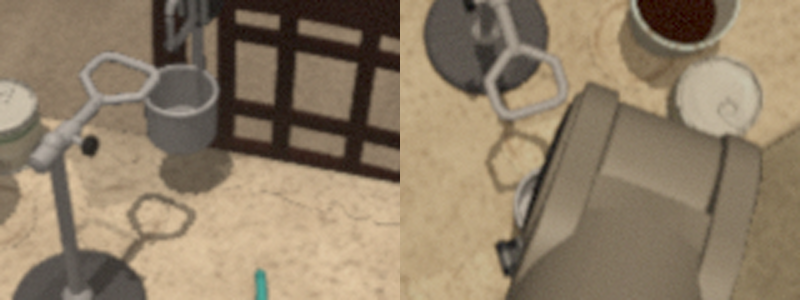

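The eye's front bar is at about (140,67) in the side tile, and the hook is just behind it at about (172,35). I'll overlay the predicted gate and bar to check the sideways alignment.

Run:
```python
from h import *
S=dict(np.load("pics/b_side.npz"));T=dict(np.load("pics/b_top.npz"))
yaw=np.radians(15.5);tcp=(.4638,-.3092,yaw)
bar=lambda p:np.array(place((.563,-.281,yaw),p))
hook=np.array([(54.5,0,190),(50,0,198.5),(35,0,209),(14,0,206),(17,0,166),(48,0,165),(54.5,0,190)])/1e3
gr=np.array([(8.5,7,155),(8.5,7,211),(8.5,-7,211),(8.5,-7,155)])/1e3
cup=np.array([(38.5+32*np.cos(a),32*np.sin(a),108.5) for a in np.linspace(0,6.3,40)])/1e3
B=np.array([(0,.016,.19),(0,-.016,.19)]);ax=np.array([(-.1,0,.19),(.1,0,.19)])
o=[]
for c,(x,y,w,h) in((S,(260,120,80,60)),(T,(320,140,80,60))):
    b=cv2.resize(c["image"][y:y+h,x:x+w,::-1],(400,300),interpolation=2)
    for L,col in((place(tcp,hook),(0,0,255)),(place(tcp,gr),(0,0,255)),(place(tcp,cup),(0,0,255)),(bar(B),(0,255,0)),(place(tcp,np.array([(-.02,0,.19),(.2,0,.19)])),(255,0,0))):
        cv2.polylines(b,[((proj(c,L)-[x,y])*400/w).astype(np.int32)],False,col,1)
    o.append(b)
cv2.imwrite("pics/b2.png",np.hstack(o))
```

```text
(no output)
```

View pics/b2.png

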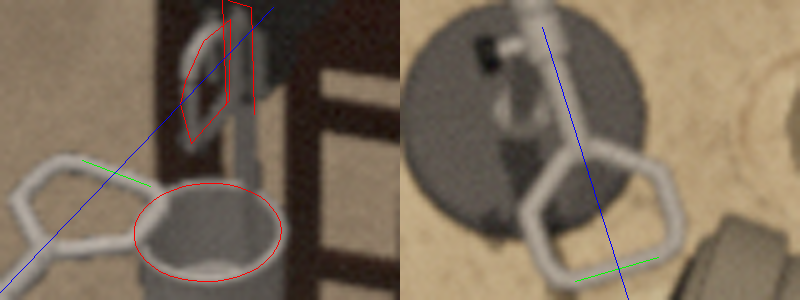

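The sideways and yaw alignment is good, and the bar is 2 mm or so nearer than I modelled. The expected gap is about 42 mm. I'll approach 33 mm, then feel for it.

```bash
python3 -m crank '0.025 0 0 0 0 0 1;0.05 0 0 0 0 0 1;0.06 0 0 0 0 0 1;0.066 0 0 0 0 0 1;0.066 0 0 0 0 0 1;0.066 0 0 0 0 0 1'; for i in 1; do python3 -m crank '0.003 0 0 0 0 0 1;0.006 0 0 0 0 0 1;0.006 0 0 0 0 0 1'; done
```

```text
t: 6.4
eef_pos: [0.4949, -0.3009, 0.1658]
tool_rot: [-0.0, 0.991, 0.135, -0.0]
contact_force: [0.1, 0.2, -2.3]
gripper_width: 0.153
grasp_force: 68.6
t: 6.7
eef_pos: [0.4983, -0.3, 0.166]
tool_rot: [0.0, 0.991, 0.135, 0.0]
contact_force: [-0.5, 0.5, -1.6]
gripper_width: 0.154
grasp_force: 68.6
```

```bash
python3 -m crank '0.003 0 0 0 0 0 1;0.006 0 0 0 0 0 1;0.006 0 0 0 0 0 1' | grep -E "eef|contact"; python3 -m crank '0.003 0 0 0 0 0 1;0.006 0 0 0 0 0 1;0.006 0 0 0 0 0 1'| grep -E "t:|eef|contact"
```

```text
eef_pos: [0.5014, -0.299, 0.166]
contact_force: [-0.2, -0.1, -1.4]
t: 7.3
eef_pos: [0.5042, -0.2982, 0.1659]
tool_rot: [-0.0, 0.991, 0.135, 0.0]
contact_force: [0.4, -0.1, -1.1]
```

```bash
python3 -m crank '0.003 0 0 0 0 0 1;0.006 0 0 0 0 0 1;0.006 0 0 0 0 0 1' | grep -E "eef|contact"
```

```text
eef_pos: [0.5071, -0.2974, 0.166]
contact_force: [-0.0, -0.3, -1.3]
```

```bash
python3 -m crank '0.003 0 0 0 0 0 1;0.006 0 0 0 0 0 1;0.006 0 0 0 0 0 1'| grep -E "t:|eef|contact"
```

```text
t: 7.9
eef_pos: [0.51, -0.2966, 0.166]
tool_rot: [0.0, 0.991, 0.135, 0.0]
contact_force: [0.5, 0.4, -1.3]
```

```bash
python3 -m crank '0.003 0 0 0 0 0 1;0.006 0 0 0 0 0 1;0.006 0 0 0 0 0 1'| grep -E "t:|eef|contact"
```

```text
t: 8.2
eef_pos: [0.5126, -0.296, 0.1659]
tool_rot: [-0.0, 0.991, 0.135, -0.0]
contact_force: [-0.8, -0.7, -1.7]
```

```bash
python3 -m crank '0.003 0 0 0 0 0 1;0.006 0 0 0 0 0 1;0.006 0 0 0 0 0 1' | grep -E "eef|contact"
```

```text
eef_pos: [0.5151, -0.2952, 0.1657]
contact_force: [-2.4, -1.8, -0.9]
```

```bash
python3 -m crank '0.003 0 0 0 0 0 1;0.006 0 0 0 0 0 1;0.006 0 0 0 0 0 1'| grep -E "t:|eef|contact";python3 shot.py c 250,130,80,60 320,140,100,75
```

```text
t: 8.8
eef_pos: [0.5183, -0.2944, 0.1658]
tool_rot: [-0.0, 0.991, 0.135, -0.0]
contact_force: [-4.2, -2.6, -0.8]
```

View pics/c.png

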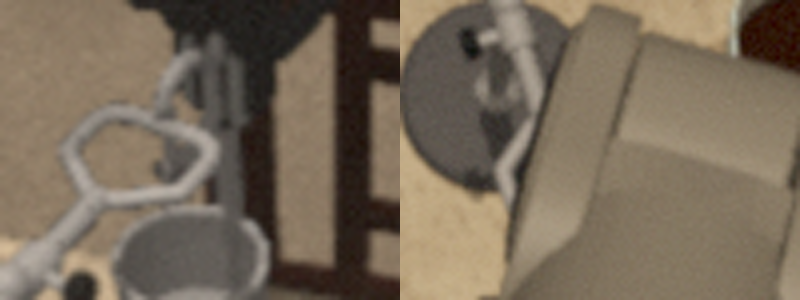

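The bar is pressing the gate: the force is building gradually (about 5 N, 6–7 mm after first touch), with the bar at side tile (180,130) across the hook mouth. I'll keep pressing in small steps.

```bash
python3 -m crank '0.003 0 0 0 0 0 1;0.006 0 0 0 0 0 1;0.006 0 0 0 0 0 1' | grep -E "eef|contact"
```

```text
eef_pos: [0.5212, -0.2937, 0.1659]
contact_force: [-5.0, -1.6, -1.1]
```

```bash
python3 -m crank '0.003 0 0 0 0 0 1;0.006 0 0 0 0 0 1;0.006 0 0 0 0 0 1' | grep -E "eef|contact"
```

```text
eef_pos: [0.5238, -0.293, 0.1657]
contact_force: [-4.7, -2.3, -1.8]
```

```bash
python3 -m crank '0.003 0 0 0 0 0 1;0.006 0 0 0 0 0 1;0.006 0 0 0 0 0 1' | grep -E "eef|contact"
```

```text
eef_pos: [0.5264, -0.2923, 0.1655]
contact_force: [-5.3, -1.4, -3.8]
```

```bash
python3 -m crank '0.003 0 0 0 0 0 1;0.006 0 0 0 0 0 1;0.006 0 0 0 0 0 1' | grep -E "eef|contact"
```

```text
eef_pos: [0.5291, -0.2914, 0.1652]
contact_force: [-4.4, -2.0, -4.2]
```

```bash
python3 -m crank '0.003 0 0 0 0 0 1;0.006 0 0 0 0 0 1;0.006 0 0 0 0 0 1' | grep -E "eef|contact"
```

```text
eef_pos: [0.5319, -0.2905, 0.165]
contact_force: [-3.8, -2.3, -6.0]
```

```bash
python3 -m crank '0.003 0 0 0 0 0 1;0.006 0 0 0 0 0 1;0.006 0 0 0 0 0 1' | grep -E "t:|eef|contact"
```

```text
t: 10.7
eef_pos: [0.5354, -0.2893, 0.1649]
tool_rot: [-0.0, 0.991, 0.135, -0.001]
contact_force: [-2.0, -1.9, -9.3]
```

```bash
python3 -m crank '0.002 0 0 0 0 0 1;0.004 0 0 0 0 0 1;0.004 0 0 0 0 0 1' | grep -E "eef|contact"
```

```text
eef_pos: [0.5379, -0.2886, 0.1656]
contact_force: [-1.1, -0.7, -10.9]
```

```bash
python3 -m crank '0.001 0 0 0 0 0 1;0.002 0 0 0 0 0 1;0.003 0 0 0 0 0 1;0.003 0 0 0 0 0 1' | grep -E "t:|eef|contact"
```

```text
t: 11.4
eef_pos: [0.5395, -0.2883, 0.1659]
tool_rot: [-0.0, 0.991, 0.135, 0.0]
contact_force: [-0.1, 0.1, -10.7]
```

The horizontal force has gone, and the gate tip is now pushing up under the bar. I'll lower the hook in small steps so the gate clears.

```bash
python3 -m crank '0 0 0.002 0 0 0 1;0 0 0.004 0 0 0 1;0 0 0.006 0 0 0 1;0 0 0.006 0 0 0 1' | grep -E "eef|contact"
```

```text
eef_pos: [0.5404, -0.2889, 0.1641]
contact_force: [-0.1, -0.2, -1.1]
```

```bash
python3 -m crank '0 0 0.002 0 0 0 1;0 0 0.004 0 0 0 1;0 0 0.006 0 0 0 1;0 0 0.006 0 0 0 1' | grep -E "t:|eef|contact"
```

```text
t: 12.2
eef_pos: [0.5391, -0.2886, 0.1598]
tool_rot: [-0.0, 0.991, 0.135, -0.0]
contact_force: [0.5, 0.2, -2.3]
```

The gate let go (vertical force fell from 10.7 to 1.1 N). I'll back off 5.5 mm to centre the bar under the crown, then lower until the bar takes the weight.

```bash
python3 -m crank '-0.004 0 0 0 0 0 1;-0.008 0 0 0 0 0 1;-0.011 0 0 0 0 0 1;-0.011 0 0.003 0 0 0 1;-0.011 0 0.006 0 0 0 1;-0.011 0 0.006 0 0 0 1' | grep -E "eef|contact"
```

```text
eef_pos: [0.5338, -0.29, 0.1567]
contact_force: [0.3, -0.1, -1.0]
```

```bash
python3 -m crank '0 0 0.002 0 0 0 1;0 0 0.004 0 0 0 1;0 0 0.004 0 0 0 1' | grep -E "t:|eef|contact"; python3 shot.py d 250,130,80,60 320,140,100,75
```

```text
t: 13.1
eef_pos: [0.534, -0.29, 0.155]
tool_rot: [0.0, 0.991, 0.135, 0.0]
contact_force: [-0.3, 0.1, -1.2]
```

View pics/d.png

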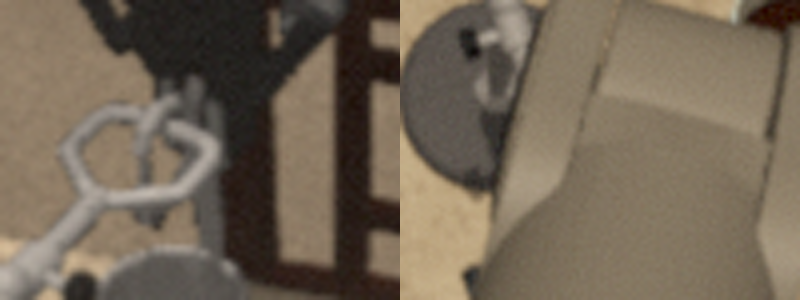

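The hook now passes through the eye: nose and gate are in the hole at side tile (150,150) and the crown is over the bar. I'll lower until contact.

```bash
python3 -m crank '0 0 0.001 0 0 0 1;0 0 0.002 0 0 0 1;0 0 0.002 0 0 0 1' | grep -E "eef|contact"
```

```text
eef_pos: [0.5342, -0.2901, 0.1545]
contact_force: [-2.0, 0.5, 5.0]
```

```bash
python3 -m crank '0 0 0.001 0 0 0 1;0 0 0.002 0 0 0 1;0 0 0.002 0 0 0 1' | grep -E "t:|eef|contact"
```

```text
t: 13.8
eef_pos: [0.5343, -0.2901, 0.1541]
tool_rot: [0.0, 0.991, 0.135, 0.001]
contact_force: [-2.9, 2.2, 9.0]
```

```bash
python3 -m crank '0 0 -0.0015 0 0 0 1;0 0 -0.0025 0 0 0 1;0 0 -0.0025 0 0 0 1' | grep -E "t:|eef|contact"
```

```text
t: 14.1
eef_pos: [0.5341, -0.2901, 0.1545]
tool_rot: [0.0, 0.991, 0.135, 0.0]
contact_force: [-1.7, 1.0, 5.3]
```

```bash
python3 -m crank '0 0 -0.0025 0 0 0 0.83;0 0 -0.0025 0 0 0 0.8;0 0 -0.0025 0 0 0 0.75;0 0 -0.0025 0 0 0 0.65;0 0 -0.0025 0 0 0 0.5;0 0 -0.0025 0 0 0 0.4;0 0 -0.0025 0 0 0 0.4;0 0 -0.0025 0 0 0 0.4;0 0 -0.0025 0 0 0 0.4;0 0 -0.0025 0 0 0 0.4' 20;python3 shot.py e 250,130,80,60 320,140,100,75
```

```text
t: 15.1
eef_pos: [0.5338, -0.2901, 0.1555]
tool_rot: [-0.0, 0.991, 0.135, 0.0]
contact_force: [0.1, -0.0, 0.1]
gripper_width: 0.599
grasp_force: 0.0
```

View pics/e.png

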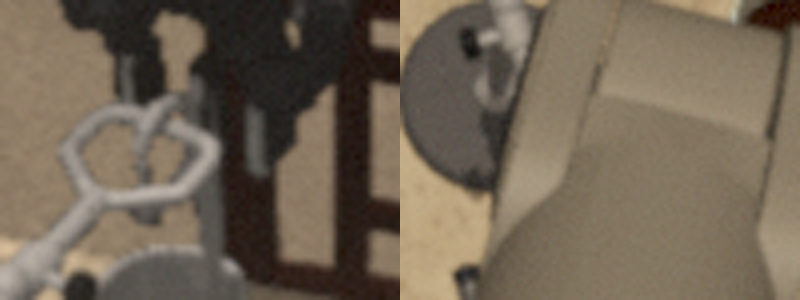

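The dipper hangs on the bar with the fingers clear on both sides. I'll withdraw straight up, then back, and let any swing die out.

```bash
python3 -m crank '0 0 -0.02 0 0 0 0.4;0 0 -0.06 0 0 0 0.4;0 0 -0.12 0 0 0 0.4;0 0 -0.2 0 0 0 0.4;0 0 -0.28 0 0 0 0.4;-0.06 0 -0.34 0 0 0 0.4;-0.12 0 -0.34 0 0 0 0.4;-0.2 0 -0.34 0 0 0 0.4;-0.2 0 -0.34 0 0 0 0.4;-0.2 0 -0.34 0 0 0 0.4;-0.2 0 -0.34 0 0 0 0.4;-0.2 0 -0.34 0 0 0 0.4;-0.2 0 -0.34 0 0 0 0.4;-0.2 0 -0.34 0 0 0 0.4;-0.2 0 -0.34 0 0 0 0.4;-0.2 0 -0.34 0 0 0 0.4;-0.2 0 -0.34 0 0 0 0.4;-0.2 0 -0.34 0 0 0 0.4;-0.2 0 -0.34 0 0 0 0.4;-0.2 0 -0.34 0 0 0 0.4'
python3 - <<'E'
from station import eyes
import numpy as np,cv2
I=[]
for i in range(12): I.append(eyes.read_camera("side")["image"][120:230,240:330].astype(float))
print([np.abs(a-I[0]).mean().round(2) for a in I[1:]])
cv2.imwrite("pics/f.png",cv2.resize(np.mean(I,0)[:,:,::-1].astype(np.uint8),None,fx=5,fy=5,interpolation=2))
E
```

```text
t: 17.2
eef_pos: [0.4375, -0.3168, 0.3255]
tool_rot: [0.0, 0.991, 0.135, 0.0]
contact_force: [0.4, -0.5, 0.2]
gripper_width: 0.598
grasp_force: 0.0
[np.float64(2.05), np.float64(2.05), np.float64(2.07), np.float64(2.07), np.float64(2.07), np.float64(2.05), np.float64(2.09), np.float64(2.07), np.float64(2.06), np.float64(2.05), np.float64(2.06)]
```

View pics/f.png

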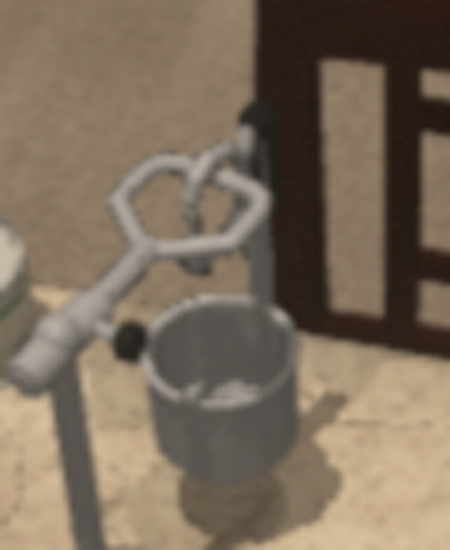

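The dipper hangs level from the front bar at crop (205,175). The gate line runs unbroken from nose to pivot at (190,215), so it is shut, and the frames show no motion. Handing in.

```bash
python3 -c "
from station import ticket
print(ticket.hand_in())"
```

```text
the job is handed in; nothing more can be done
None
```

The dipper hangs freely and still from the stand's front bar with its gate shut, after about 18 s of the 45 s; the highest force measured was about 11 N, under the 20 N limit, and the job is handed in.

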